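Lock the sharps bin into its bench bracket

TASK

Lock the sharps bin into its steel bench bracket: pick up the L-shaped steel locking rod from the cutting board and thread its straight end, coming from the robot's right, through the right-hand eye, across above the bin's lid and on through the left-hand eye, until about 3 cm of the drilled end stands out on the left. Finish still gripping the rod and hold it there, still, so that I can put the padlock on. Do not upset the bin or shove the other things on the bench about.

Things in the scene. Friction and masses are not known exactly. Their poses are not given: they have to be found in the camera images.
- rod: locking rod: stainless tube, 12 mm diameter, about 0.16 kg, bent to an L, lying flat on the white board (board top 12 mm and rod axis 18 mm above the bench). Origin on the long shaft's axis, a good place to grip. +y runs along the shaft to the drilled straight tip, 220 mm away; the bent leg sits at y = -40 mm and points 56 mm along -x; z up. Centre of mass 65 mm from the origin towards the tip
- rod_tip (a point): centre of the end face of the rod's straight end (last 8 mm tapers from 12 to 7 mm in diameter; a 6 mm padlock hole is drilled 17 mm from the end); axes as the rod's
- bracket: steel bracket screwed to the bench, base plate 150 x 172 x 4 mm; origin on the bench at the plate's centre, where the bin stands. Its y axis (to the robot's left, give or take 15 degrees) is the threading direction. Two uprights at y = -73.5 and +73.5 mm, 36 mm wide, 5 mm thick, carry the two eyes on top; highest point 184 mm above the bench
- eye_right (a point): centre of the mouth of the right-hand eye, 165 mm above the bench, at (-36, -88, 165) mm in the bracket's frame, axes as the bracket's. The eye is a steel bush lying along y from here to y = +28 mm: bore 18 mm, bell mouth here 28 mm, narrowing over the first 10 mm; outside 38 mm at the mouth, 28 mm elsewhere
- eye_left (a point): centre of the outer (left) end of the left-hand eye, at (-36, +88, 165) mm in the bracket's frame, axes as the bracket's. The same kind of bush on the same axis, from y = -28 mm (bell mouth, facing the right-hand eye) to y = 0 here. The right eye's mouth is 176 mm from here. Nothing stands within 80 mm beyond
- bin: yellow one-litre sharps bin, 120 mm across the lid, loose in the bracket; origin at the centre of its underside, 4 mm above the bench. Lid shoulder 143 mm, red cap in the middle (46 mm across) 153 mm above the bench. The rod's path passes over the lid between the red cap and the robot
- padlock: open brass padlock lying flat on the bench in front of the bracket, body 32 x 40 x 18 mm; origin at its underside; a bystander
- cassettes: stack of three small white tissue cassettes, 40 x 28 x 20 mm, on the bench; origin at its underside; a bystander
- knife: grossing knife with dark wooden handle, 265 mm long, lying across the far part of the board; origin at its underside; a bystander
- forceps: long steel forceps, 240 mm long, two straight prongs, lying across the board between the rod and the knife; origin at its underside; a bystander
- jar: lidded specimen jar, 72 mm across, 75 mm high, on the bench to the robot's right of the board; origin at its underside; a bystander
- bottle: white reagent bottle, 60 mm across, 165 mm high, on the bench far behind the bracket; origin at its underside; a bystander
- bowl: steel bowl, 110 mm across, 45 mm high, on the bench to the left of the bracket; origin at its underside; a bystander
Things that resemble listed ones, but are neither listed nor needed, are in the scene too. Leave any orange look-alike of the bin alone.

How it is judged (in metres and radians):
On the way, in this order (a step that is already met when the one before it is completed fails the run):
1. the rod's straight end has passed through the right-hand eye from the right (x of rod_tip in the frame of eye_right between -0.012 and 0.012 m and z of rod_tip in the frame of eye_right between -0.012 and 0.012 m and y of rod_tip in the frame of eye_right between 0.028 and 0.14 m and angle between the y axis of rod and the y axis of bracket, either way round below 0.12 rad), for 0.1 s.
2. the rod's straight end has passed on through the left-hand eye as well (x of rod_tip in the frame of eye_left between -0.01 and 0.01 m and z of rod_tip in the frame of eye_left between -0.01 and 0.01 m and y of rod_tip in the frame of eye_left above 0.003 m and angle between the y axis of rod and the y axis of bracket, either way round below 0.12 rad), for 0.1 s.
At the end, for the whole second after the job is handed in: the rod spans both eyes, in line with them (within 0.08 rad; tip within 12 mm of the eyes' axis each way), its tip 18 to 45 mm beyond the outer end of the left-hand eye, at rest and still gripped by the fingers (over 2 N); the bin stands upright in the bracket (x of rod_tip in the frame of eye_left between -0.012 and 0.012 m and z of rod_tip in the frame of eye_left between -0.012 and 0.012 m and y of rod_tip in the frame of eye_left between 0.018 and 0.045 m and angle between the y axis of rod and the y axis of bracket, either way round below 0.08 rad and contact force between the fingers and rod above 2 N and linear speed of rod below 0.02 m/s and distance of bin from where it was at the start of the episode below 0.03 m and angle between bin's own z axis and vertical below 0.15 rad); the arm keeps its last pose, push and grip.
It fails at once if the sharps bin is tipped or dragged out of place (angle between bin's own z axis and vertical above 0.3 rad or distance of bin from where it was at the start of the episode above 0.04 m).
It fails at once if another thing on the bench is shoved more than 4 cm (distance of any of padlock, cassettes, knife, forceps, jar, bottle, bowl from where it was at the start of the episode above 0.04 m).
It also fails if it takes over 53 s, if anything falls off the work surface, if the arm or the gripper's body presses on something with over 40 N, if the wrist force passes 120 N, or if a joint passes its speed limit or range.

ROBOT

A 6-joint arm with a two-finger parallel gripper is mounted at the origin on the work surface. World frame = base frame: x ahead of the robot, y to its left, z up, the work surface at z = 0. Lengths are in m, angles in degrees, forces in N, time in s.
With the tool pointing down it reaches from about 0.3 to 0.75 m from the base axis. Payload 8.5 kg.
Tool frame: the origin (TCP) lies at the very end of the fingers, on their centre line; the grasp point (between the pads) lies 19 mm behind it (env.hold_point_z is the distance from the TCP to the grasp point, in m); z points along the fingers, y is the line along which they close (so a half turn about z gives the same grasp; the last joint's range is limited). The gripper opens to 85 mm and grips with 20 to 120 N. Pads are 22 mm wide; open, the fingers measure 114 mm over their backs; the gripper's body (76 mm by 85 mm) begins 54 mm behind the grasp point. The pads swing forward as they close: fully open they stand 13 mm farther back than shut.
Start: joints at [-83.841, 21.807, 74.336, -0, 83.858, -12.336], TCP at [0.174, -0.522, 0.231] pointing down, gripper open.
Joint ranges: [-178.18, 178.18], [-50.72, 133.34], [12.68, 142.11], [-81.47, 261.47], [9.98, 163.14], [-165.26, 165.26]. Speed limits (degrees/s): [136.94, 136.94, 180, 180, 180, 180].

INTERFACE

Orientations are given as a 3x3 rotation matrix whose columns are the frame's x, y, z axes.
In Python, from rig import env, optics gives the robot as it stands.
- The arm moves only by the shell command python3 -m jog 'ROWS' [OPENING] [FORCE]. ROWS is JSON, a list of rows, each an object with "linear": the shift along the tool's x, y, z in units of 40 mm (1.0 is 40 mm), a list of three; "roll": the turn about the tool's z in units of 5 degrees (1.0 is 5 degrees). A call has 1 to 12 rows; each row shifts and turns the commanded pose from where the row before left it, along the tool's axes as they then stand; what a row does not reach is not made up. A row lasts 1/12 s, in which the tool goes at most 41.7 mm and 7.16 degrees, less where a joint would pass 70% of its speed; a pose out of reach is approached as far as the arm can. A call is refused whole if a number of a shift passes 1 or a number of a turn 1, either way. A call with a gripper value outside its range is refused whole. OPENING is the opening, from -1 (shut) to 1 (fully open), set as the call begins (- or left out, the last holds). The fingers move at their own pace and stop on an object; FORCE is the grip in N (left out, the last holds). Time passes only in rows, so rows that do not move let the fingers close. It gives the time, the measured TCP pose, the force, the opening and the grip force at its end, in the units of the state.
- env.observe(): the state, without advancing time (a new reading comes with each control period).
- optics.get_image(name): name is "side" or "top" or "wrist"; returns the picture (480x640x3 uint8, red, green, blue); there is no depth.
- optics.calibration(name): a dict with "fov_y" (degrees; the focal length in pixels is half the picture's height over the tangent of half this angle, whatever the lens; pixels are square), "cx", "cy" (the principal point, pixels), "T" (4x4, takes a point from camera to world coordinates). Camera axes: x right, y down, z forward; pixel columns grow to the right and rows downward; lengths in m; the calibration is good to about 2 mm. A picture is of the moment at which its call begins: read the wrist's pose just before it. calibration takes no time and is no camera call; for the wrist camera it gives the pose at the moment of the call.
- env.close_job(): hands the job in; it is judged then, once.
The state is a dict: "time_s": time; "q": joint angles; "qvel": joint speeds; "joint_efforts": joint torques, N m; "position": TCP position; "tool_rot": TCP orientation; "ft_force": force on the tool from outside, world axes, zero at the start; "wrist_torque": the same for the moment, N m; "grip_width": finger opening in m; "gripper_force": force on a finger pad.
Only numpy, scipy, OpenCV 4.12 (cv2) and the standard library are available. Lean on these libraries where they do the work, as an engineer would, in place of code of your own. Each camera call takes 0.05 s, during which the arm holds its last target. There are 200 camera calls.

## Working session

There is one attempt and no reset: what is moved stays moved. The work goes in short steps, Python scripts to look and compute and a shell command to move; the robot and the scene stay as the last step left them, time stands still between calls to the robot, and variables do not carry over. Pictures are saved under pics/ and viewed, at most 10 in all, crops included, and the job is handed in when it is done.

```bash
ls; mkdir -p pics
cat > h.py <<'E'
import numpy as np, cv2
from rig import env, optics
def ray(c,u,v):
    f=240/np.tan(np.radians(c["fov_y"])/2); T=np.array(c["T"])
    d=T[:3,:3]@np.array([(u-c["cx"])/f,(v-c["cy"])/f,1.0]); return T[:3,3],d/np.linalg.norm(d)
def plane(c,u,v,z):
    o,d=ray(c,u,v); return o+d*(z-o[2])/d[2]
def proj(c,p):
    f=240/np.tan(np.radians(c["fov_y"])/2); T=np.array(c["T"]); q=T[:3,:3].T@(np.array(p)-T[:3,3])
    return np.array([c["cx"]+f*q[0]/q[2],c["cy"]+f*q[1]/q[2]])
def tri(rays):
    A=0;b=0
    for o,d in rays:
        M=np.eye(3)-np.outer(d,d);A=A+M;b=b+M@o
    p=np.linalg.solve(A,b); return p,[np.linalg.norm(np.cross(p-o,d)) for o,d in rays]
E
python3 - <<'E'
from h import *
np.set_printoptions(precision=4,suppress=True)
for n in("side","top","wrist"):
    im=optics.get_image(n); cv2.imwrite(f"pics/{n}0.png",im[:,:,::-1]); c=optics.calibration(n); print(n,c["fov_y"],c["cx"],c["cy"],c)
print(env.observe(), env.hold_point_z)
E
```

```text
pics
side 47.37375527828881 326.824838849733 229.5170692039829 {'fov_y': 47.37375527828881, 'cx': 326.824838849733, 'cy': 229.5170692039829, 'T': array([[ 0.9855, -0.1049,  0.1331,  0.3205],
       [-0.1695, -0.6184,  0.7673, -1.2302],
       [ 0.0018, -0.7788, -0.6273,  1.1218],
       [ 0.    ,  0.    ,  0.    ,  1.    ]])}
top 49.4558425580985 319.4066278483282 242.03703556272754 {'fov_y': 49.4558425580985, 'cx': 319.4066278483282, 'cy': 242.03703556272754, 'T': array([[-0.0025, -0.9917,  0.1289,  0.3919],
       [-1.    ,  0.0035,  0.0075, -0.0196],
       [-0.0079, -0.1288, -0.9916,  1.3044],
       [ 0.    ,  0.    ,  0.    ,  1.    ]])}
wrist 64.4040063190204 317.2445441478956 234.35309319915717 {'fov_y': 64.4040063190204, 'cx': 317.2445441478956, 'cy': 234.35309319915717, 'T': array([[ 0.3169, -0.8992, -0.3018,  0.2513],
       [-0.9485, -0.3006, -0.1005, -0.4964],
       [-0.0004,  0.3181, -0.9481,  0.3735],
       [ 0.    ,  0.    ,  0.    ,  1.    ]])}
{'time_s': 0.15, 'q': array([-83.8404,  21.8346,  74.371 ,   0.0011,  83.856 , -12.3354]), 'qvel': array([ 0.0255, -0.0275, -0.2225,  0.0289,  0.0607, -0.0465]), 'joint_efforts': array([  0.0022, -44.8628, -23.1342,  -0.0001,   0.0038,   0.    ]), 'position': array([ 0.1745, -0.5214,  0.2309]), 'tool_rot': array([[ 0.9484,  0.3172, -0.0001],
       [ 0.3172, -0.9484,  0.0011],
       [ 0.0002, -0.001 , -1.    ]]), 'ft_force': array([-0.063 ,  0.2352, -0.9493]), 'wrist_torque': array([-0.0042, -0.0146, -0.0409]), 'gripper_force': 0.0, 'grip_width': 0.08529745703723925} 0.0187
```

View pics/side0.png

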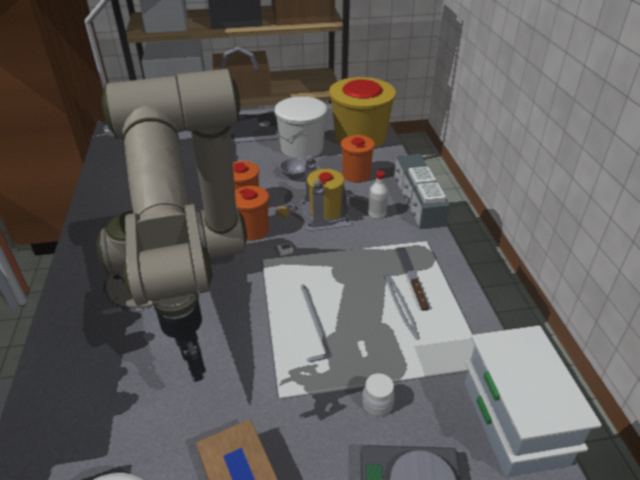

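View pics/top0.png

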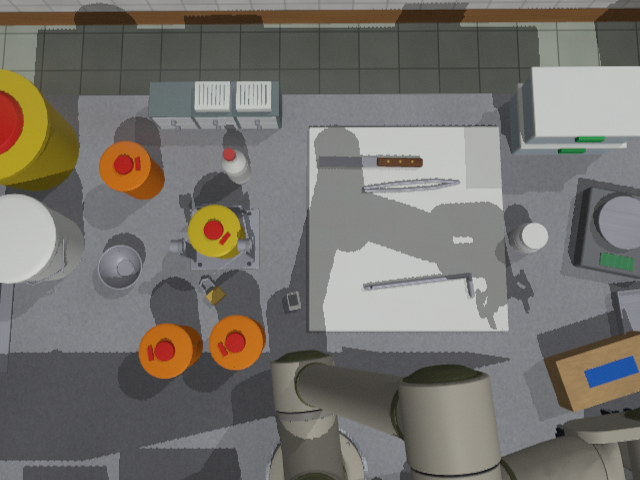

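The side view shows the rod lying at (305,290)–(320,358) with its leg to (308,360). The top view shows its tip at (367,287), elbow at (470,278) and leg to (472,294), so the drilled tip points to the robot's left.

Candidates for the bin in the top view:
- Yellow at (213,231), in the bracket. It is the only small yellow one and the only one standing in a bracket, so it fits the description.
- Orange at (235,343), (168,350) and (130,165). These are look-alikes.
- A big yellow tub at (20,130).

I'll confirm with one enlarged crop.

Run:
```python
from h import *
t=cv2.imread("pics/top0.png");s=cv2.imread("pics/side0.png")
k=cv2.INTER_CUBIC
a=cv2.resize(t[195:285,160:280],(400,300),interpolation=k); b=cv2.resize(s[150:240,280:400],(400,300),interpolation=k)
d=cv2.resize(t[260:310,355:488],(800,300),interpolation=k)
cv2.imwrite("pics/crop1.png",np.vstack([np.hstack([a,b]),d]))
c=optics.calibration("top")
for n,u,v,z in[("tip",367,287,.018),("elbow",470,278,.018),("leg",472,294,.018),("cap",213,230,.153),("forceps",410,185,.02),("cass",293,300,.06)]: print(n,plane(c,u,v,z).round(3))
```

```text
tip [ 0.447 -0.127  0.018]
elbow [ 0.469 -0.38   0.018]
leg [ 0.429 -0.384  0.018]
cap [0.57  0.227 0.153]
forceps [ 0.703 -0.238  0.02 ]
cass [0.415 0.053 0.06 ]
```

View pics/crop1.png

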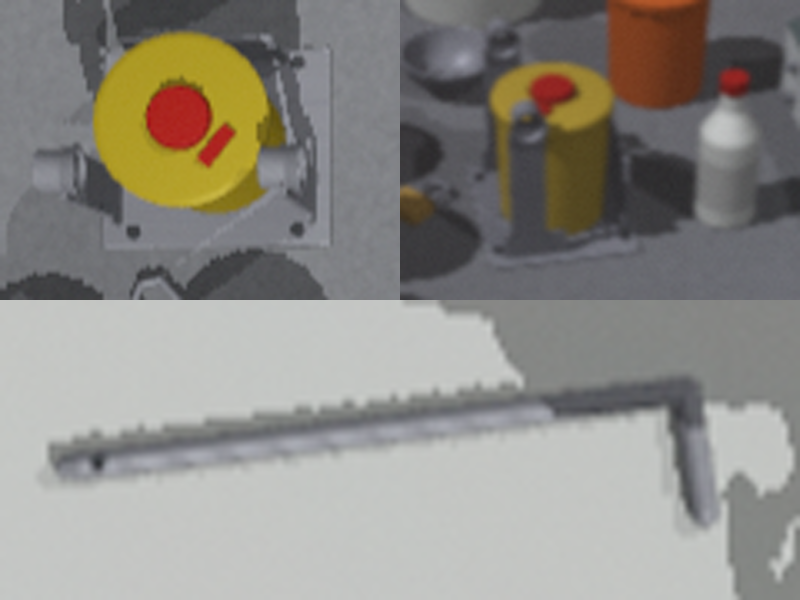

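The crop confirms it. The yellow bin with the red cap stands between two grey eyes: the right bush is at about top px (244,244) and the left bush at about (177,246). The rod shows its drilled hole and taper on the left. Next I turn the gripper square to the rod and hover over it.

```bash
python3 -m jog '[{"linear":[0,0,0],"roll":-1},{"linear":[0,0,0],"roll":-1},{"linear":[0,0,0],"roll":-1},{"linear":[0,0,0],"roll":-1},{"linear":[0,0,0],"roll":-1},{"linear":[0,0,0],"roll":-1},{"linear":[0,0,0],"roll":-1},{"linear":[0,0,0],"roll":-1},{"linear":[0,0,0],"roll":-1},{"linear":[0,0,0],"roll":-1},{"linear":[0,0,0],"roll":-1},{"linear":[0,0,0],"roll":-1}]' 1
python3 -m jog '[{"linear":[0,0,0],"roll":-1},{"linear":[0,0,0],"roll":-1},{"linear":[0,0,0],"roll":-1},{"linear":[0.6,0.765,0],"roll":-0.3},{"linear":[0.6,0.765,0],"roll":0},{"linear":[0.6,0.765,0],"roll":0},{"linear":[0.6,0.765,0],"roll":0},{"linear":[0.6,0.765,0],"roll":0},{"linear":[0.6,0.765,0],"roll":0},{"linear":[0.6,0.765,0],"roll":0},{"linear":[0.6,0.765,0],"roll":0},{"linear":[0.6,0.765,0],"roll":0}]'
python3 -m jog '[{"linear":[0.6,0.765,0],"roll":0},{"linear":[0,0,0],"roll":0},{"linear":[0,0,0],"roll":0},{"linear":[0,0,0],"roll":0}]'
python3 - <<'E'
from h import *
s=env.observe(); print(s["time_s"],s["position"],s["tool_rot"].round(3))
c=optics.calibration("wrist"); im=optics.get_image("wrist"); cv2.imwrite("pics/w1.png",im[:,:,::-1]); np.save("w1.npy",c,allow_pickle=True)
E
```

```text
time_s: 1.15
position: [0.1745, -0.5214, 0.231]
tool_rot: [[0.195, 0.981, -0.0], [0.981, -0.195, 0.001], [0.001, -0.0, -1.0]]
ft_force: [-0.7, 0.5, 0.4]
grip_width: 0.0857
gripper_force: 0.0
time_s: 2.15
position: [0.4318, -0.2815, 0.2313]
tool_rot: [[-0.087, 0.996, -0.0], [0.996, 0.087, 0.0], [0.0, -0.0, -1.0]]
ft_force: [0.5, -0.5, 0.0]
grip_width: 0.0855
gripper_force: 0.0
time_s: 2.48
position: [0.4588, -0.2567, 0.2311]
tool_rot: [[-0.087, 0.996, -0.001], [0.996, 0.087, 0.0], [0.0, -0.001, -1.0]]
ft_force: [-0.5, -0.2, -0.7]
grip_width: 0.0855
gripper_force: 0.0
2.4833 [ 0.45883965 -0.25671467  0.2310768 ] [[-0.087  0.996 -0.001]
 [ 0.996  0.087  0.   ]
 [ 0.    -0.001 -1.   ]]
```

View pics/w1.png

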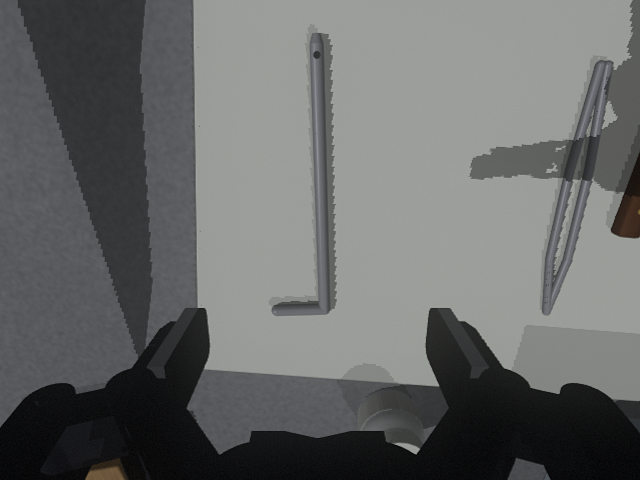

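The wrist view shows the whole rod: tip at (317,36), hole at (317,55), elbow at (323,308) and leg end at (274,310). The forceps are at (580,190), well clear.

Run:
```python
from h import *
np.set_printoptions(precision=4,suppress=True)
g=cv2.imread("pics/w1.png",0); c=np.load("w1.npy",allow_pickle=True).item(); ct=optics.calibration("top")
for r in(34,38,150,290): print(r,g[r,306:340])
print(g[26:44,317])
```

```text
34 [140 136 136 137 138 130  96 100 102  99  97  91  84  72  73  99  97  97
  96  96  95  93 112 160 157 156 155 157 156 156 157 156 156 156]
38 [152 135 136 138 131  96  98 101 101 103 100  92  86  80  69  71  91 101
 100 100  99 115 157 155 152 156 157 156 155 156 155 155 156 155]
150 [157 156 157 152 134 137 132 105  99 108 124 144 122 109 101  97  91  82
  74  69  83 101  99  99  98  97 113 152 158 155 156 156 155 157]
290 [155 155 155 155 155 155 154 155 153 145 136 130 103 102 108 113 112 108
 107 104  88  80  70  72  97  98  97  98 115 154 153 156 155 155]
[157 156 141 141 142 142 135  88  91  90  92  91  92  94  94  93  93 104]
```

Run:
```python
from h import *
np.set_printoptions(precision=4,suppress=True)
c=np.load("w1.npy",allow_pickle=True).item(); ct=optics.calibration("top")
print("tip",tri([ray(c,316.2,32.5),ray(ct,364,286.6)]),"elbow",tri([ray(c,324,309),ray(ct,469,275.8)]))
tip=plane(c,316.2,32.5,.018); P=[plane(c,u+.5,r+.5,.018) for u,r in((316.2,34),(319.5,150),(323.6,290))]
el=plane(c,324,309,.018); print(tip,el,np.linalg.norm(tip-el)); print(P)
d=P[0]-P[2]; d/=np.linalg.norm(d); R=env.observe()["tool_rot"];p=env.observe()["position"]
print("dir",d,np.degrees(np.arctan2(-d[0],d[1])))
for L in(.220,.235): 
    o=tip-d*L; print(L,o,"tool delta units",R.T@(o+[0,0,-.0187]-p)/.04)
```

```text
tip (array([ 0.4464, -0.119 ,  0.0265]), [np.float64(0.0014190829500585317), np.float64(0.001419082950058644)]) elbow (array([ 0.4749, -0.3788,  0.0153]), [np.float64(0.000825660832910903), np.float64(0.0008256608329108766)])
[ 0.4449 -0.1179  0.018 ] [ 0.4756 -0.3773  0.018 ] 0.2612058426219632
[array([ 0.4454, -0.1194,  0.018 ]), array([ 0.4567, -0.2142,  0.018 ]), array([ 0.4737, -0.3558,  0.018 ])]
dir [-0.1187  0.9929  0.    ] 6.817399426515161
0.22 [ 0.471  -0.3364  0.018 ] tool delta units [-2.0006  0.1435  5.7955]
0.235 [ 0.4728 -0.3513  0.018 ] tool delta units [-2.3754  0.1558  5.7954]
```

The rod length measures 261 mm (260 expected), and the two-view height is about 15–26 mm (18 stated), so both agree. I descend part-way and look again for a better height.

```bash
python3 -m jog '[{"linear":[-0.45,0.03,0.75],"roll":0},{"linear":[-0.45,0.03,0.75],"roll":0},{"linear":[-0.45,0.03,0.75],"roll":0},{"linear":[-0.45,0.03,0.75],"roll":0},{"linear":[-0.45,0.03,0.75],"roll":-0.36},{"linear":[0,0,0],"roll":0},{"linear":[0,0,0],"roll":0},{"linear":[0,0,0],"roll":0}]'
python3 - <<'E'
from h import *
np.set_printoptions(precision=4,suppress=True)
c=optics.calibration("wrist"); im=optics.get_image("wrist"); cv2.imwrite("pics/w2.png",im[:,:,::-1]); np.save("w2.npy",c,allow_pickle=True)
for y in(-.06,0,.05,.1): print(proj(c,np.array([.471,-.3364,.018])+y*np.array([-.1187,.9929,0])))
g=cv2.imread("pics/w2.png",0)
for r in(60,160,260,330): print(r,g[r,290:350])
E
```

```text
time_s: 3.2
position: [0.4726, -0.3463, 0.0826]
tool_rot: [[-0.117, 0.993, 0.001], [0.993, 0.117, -0.001], [-0.001, 0.001, -1.0]]
ft_force: [-0.3, 0.3, 0.9]
grip_width: 0.0855
gripper_force: 0.0
[318.1326 327.3466]
[317.9497 236.6114]
[317.7709 147.8926]
[317.5615  43.9984]
60 [138 139 139 139 140 138 138 136 119 121 121 121 121 121 120 110  79  86
  86  90  89  97 107 108  99  94  88  84  81  79  74  72  69  65  60  58
  51  51  49  55  69  70  71  69  69  69  68  69  70  70  67  87 124 122
 121 121 120 120 121 121]
160 [139 141 141 139 140 140 141 142 138 140 140 141 136 120 121 124 117  88
  87  92  94  99 111 125 124 113 104  98  92  89  88  84  82  77  73  66
  63  57  59  76  88  86  87  86  85  87  87  88  87  87  85  84 102 143
 141 139 140 140 139 140]
260 [141 139 139 140 139 140 140 140 139 139 141 138 129 120 121 121 122 118
  94  83  91  96  98 102 106 104  98  97  96  94  92  87  81  77  71  65
  60  57  66  87  87  87  86  87  85  86  85  85  86 103 143 140 139 139
 138 139 139 139 140 139]
330 [140 139 139 140 140 139 139 139 139 141 141 139 140 140 139 140 139 140
 139 140 140 140 140 139 141 140 139 141 140 140 140 140 141 140 141 139
 141 140 141 140 141 141 141 139 140 140 142 140 139 140 140 139 141 140
 140 139 141 141 140 140]
```

View pics/w2.png

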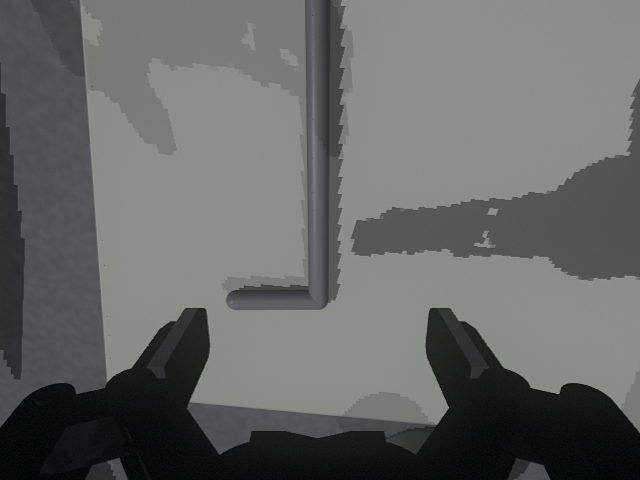

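The rod centre sits at column 318, matching the prediction of 317.8. The leg axis is at row 300 against about 299 predicted for z = 18 mm, so the height is confirmed. Now I descend and grip.

```bash
python3 - <<'E'
from h import *
a,b=[np.load(f,allow_pickle=True).item() for f in("w1.npy","w2.npy")]
print(tri([ray(a,323.5,309),ray(b,318,300)]))
E
python3 -m jog '[{"linear":[0,0,0.45],"roll":0},{"linear":[0,0,0.45],"roll":0},{"linear":[0,0,0.4],"roll":0},{"linear":[0,0,0.25],"roll":0},{"linear":[0,0,0.15],"roll":0},{"linear":[0,0,0],"roll":0},{"linear":[0,0,0],"roll":0}]'
```

```text
(array([ 0.47450924, -0.36959737,  0.03171235]), [np.float64(0.0003824516733004274), np.float64(0.0003824516733004305)])
time_s: 3.83
position: [0.4733, -0.3459, 0.0143]
tool_rot: [[-0.118, 0.993, 0.001], [0.993, 0.118, -0.001], [-0.001, 0.001, -1.0]]
ft_force: [0.3, 0.3, 0.4]
grip_width: 0.0852
gripper_force: 0.0
```

That triangulation is ill-conditioned because the two rays are nearly parallel. The rod's width in w2, 22 px, gives a depth of 0.208 m and so z of about 17 mm, which agrees. Close.

```bash
python3 -m jog '[{"linear":[0,0,0],"roll":0},{"linear":[0,0,0],"roll":0},{"linear":[0,0,0],"roll":0},{"linear":[0,0,0],"roll":0},{"linear":[0,0,0],"roll":0},{"linear":[0,0,0],"roll":0},{"linear":[0,0,0],"roll":0},{"linear":[0,0,0],"roll":0}]' -1 110
```

```text
time_s: 4.5
position: [0.473, -0.3458, 0.0138]
tool_rot: [[-0.118, 0.993, 0.0], [0.993, 0.118, -0.0], [-0.0, 0.0, -1.0]]
ft_force: [-2.3, 0.6, 5.2]
grip_width: 0.0071
gripper_force: 108.2
```

```bash
python3 -m jog '[{"linear":[0,0,-0.1],"roll":0},{"linear":[0,0,-0.2],"roll":0},{"linear":[0,0,-0.4],"roll":0},{"linear":[0,0,-0.4],"roll":0},{"linear":[0,0,-0.2],"roll":0},{"linear":[0,0,0],"roll":0},{"linear":[0,0,0],"roll":0}]'
python3 - <<'E'
from h import *
c=optics.calibration("wrist"); im=optics.get_image("wrist"); s=optics.get_image("side");np.save("w3.npy",c,allow_pickle=True); cv2.imwrite("pics/w3.png",im[:,:,::-1]); cv2.imwrite("pics/s3.png",s[:,:,::-1])
a=cv2.resize(s[250:400,230:380],(480,480),interpolation=cv2.INTER_CUBIC)
cv2.imwrite("pics/c3.png",np.hstack([cv2.resize(im,(310,233))[:,:,::-1].copy() if 0 else im[:,180:480,::-1],a[:,:,::-1]]))
E
```

```text
time_s: 5.08
position: [0.4729, -0.3457, 0.0653]
tool_rot: [[-0.118, 0.993, 0.0], [0.993, 0.118, -0.0], [-0.0, 0.0, -1.0]]
ft_force: [0.4, -0.3, -2.2]
grip_width: 0.0072
gripper_force: 108.1
```

View pics/c3.png

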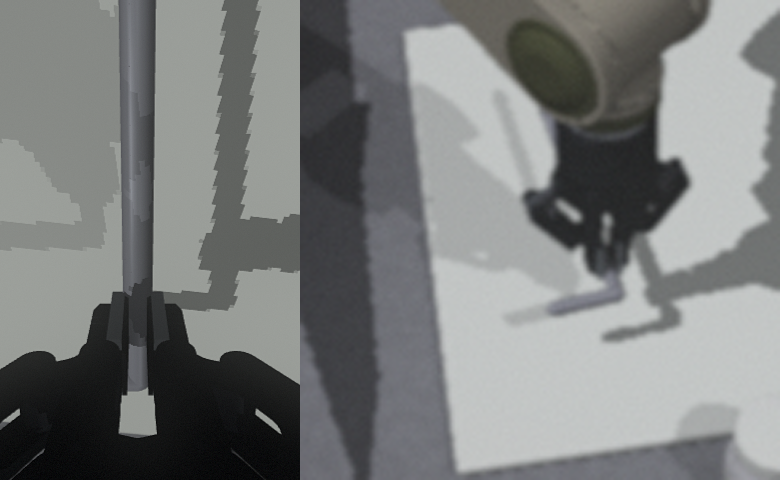

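The rod is firmly held and looks straight in the fingers; the wrist view has it at column 318. Next I lift it high and carry it to a viewing place beside the eyes.

```bash
python3 -m jog '[{"linear":[0,0,-0.4],"roll":0},{"linear":[0,0,-0.7],"roll":0},{"linear":[0,0,-0.9],"roll":0},{"linear":[0,0,-0.9],"roll":0},{"linear":[0,0,-0.9],"roll":0},{"linear":[0,0,-0.8],"roll":0},{"linear":[0,0,-0.5],"roll":0},{"linear":[0,0,-0.3],"roll":0}]'
python3 -m jog '[{"linear":[0.4,0.1,0],"roll":0},{"linear":[0.7,0.1,0],"roll":0},{"linear":[0.9,0.1,0],"roll":0},{"linear":[0.9,0.1,0],"roll":0},{"linear":[0.9,0.1,0],"roll":0},{"linear":[0.9,0.1,0],"roll":0},{"linear":[0.9,0.1,0],"roll":0},{"linear":[0.9,0.1,0],"roll":0},{"linear":[0.9,0.1,0],"roll":0},{"linear":[0.9,0.1,0],"roll":0},{"linear":[0.9,0.1,0],"roll":0},{"linear":[0.9,0.1,0],"roll":0}]'
python3 -m jog '[{"linear":[0.9,0,0],"roll":0},{"linear":[0.9,0,0],"roll":0},{"linear":[0.8,0,0],"roll":0},{"linear":[0.6,0,0],"roll":0},{"linear":[0.5,0,0],"roll":0},{"linear":[0.3,0,0],"roll":0.5},{"linear":[0,0,0],"roll":0.5},{"linear":[0,0,0],"roll":0},{"linear":[0,0,0],"roll":0},{"linear":[0,0,0],"roll":0}]'
python3 - <<'E'
from h import *
c=optics.calibration("wrist"); im=optics.get_image("wrist"); np.save("w4.npy",c,allow_pickle=True); cv2.imwrite("pics/w4.png",im[:,:,::-1])
for n in("top","side"): cv2.imwrite(f"pics/{n}4.png",optics.get_image(n)[:,:,::-1])
E
```

```text
time_s: 5.85
position: [0.4732, -0.346, 0.2835]
tool_rot: [[-0.118, 0.993, 0.002], [0.993, 0.118, -0.002], [-0.002, 0.002, -1.0]]
ft_force: [-0.1, -0.5, -1.3]
grip_width: 0.0068
gripper_force: 108.1
time_s: 6.85
position: [0.4715, 0.0634, 0.2799]
tool_rot: [[-0.118, 0.993, -0.003], [0.993, 0.118, 0.0], [0.001, -0.003, -1.0]]
ft_force: [1.5, 1.1, -1.4]
grip_width: 0.0075
gripper_force: 108.1
time_s: 7.68
position: [0.4535, 0.2198, 0.2806]
tool_rot: [[-0.032, 0.999, -0.001], [0.999, 0.032, -0.0], [-0.0, -0.002, -1.0]]
ft_force: [-0.2, -0.0, -1.0]
grip_width: 0.0073
gripper_force: 108.1
```

View pics/w4.png

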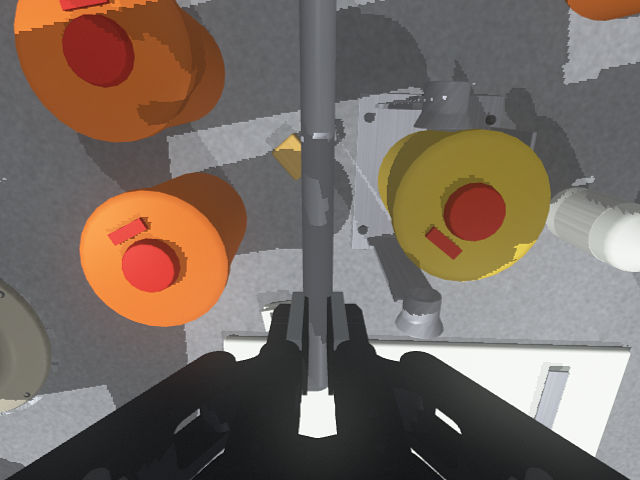

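The wrist view shows the yellow bin with both eyes: the left eye at (446,104) and the right eye at (420,314), with the rod at column 318. I take a second place with a sideways baseline, then pick the eyes in both from one composite.

```bash
python3 -m jog '[{"linear":[-0.3,-0.3,0],"roll":0},{"linear":[-0.5,-0.5,0],"roll":0},{"linear":[-0.3,-0.4,0],"roll":0},{"linear":[0,0,0],"roll":0},{"linear":[0,0,0],"roll":0},{"linear":[0,0,0],"roll":0},{"linear":[0,0,0],"roll":0}]'
python3 - <<'E'
from h import *
c=optics.calibration("wrist"); im=optics.get_image("wrist")[:,:,::-1]; np.save("w5.npy",c,allow_pickle=True); cv2.imwrite("pics/w5.png",im)
a=cv2.imread("pics/w4.png"); b=im
P=lambda z,c:proj(c,z)
c4=np.load("w4.npy",allow_pickle=True).item()
z=lambda i,u,v:cv2.resize(i[v:v+75,u:u+100],(400,300),interpolation=cv2.INTER_CUBIC)
from numpy import hstack,vstack
q=[]
for i,cc in((a,c4),(b,c)):
    for (u,v) in((446,104),(420,314)):
        X=plane(c4,u,v,.165); w=proj(cc,X).round().astype(int); u0,v0=max(0,w[0]-50),max(0,w[1]-37); q.append(z(i,u0,v0)); print(X,w,u0,v0)
cv2.imwrite("pics/c5.png",vstack([hstack(q[:2]),hstack(q[2:])]))
E
```

```text
time_s: 8.42
position: [0.4078, 0.1747, 0.2813]
tool_rot: [[-0.031, 1.0, 0.0], [1.0, 0.031, 0.0], [0.0, 0.0, -1.0]]
ft_force: [-0.3, 0.4, -2.0]
grip_width: 0.0071
gripper_force: 108.2
[0.53235912 0.30469404 0.165     ] [446 104] 396 67
[0.53373395 0.15185178 0.165     ] [420 314] 370 277
[0.53235912 0.30469404 0.165     ] [531  28] 481 0
[0.53373395 0.15185178 0.165     ] [489 261] 439 224
```

View pics/c5.png

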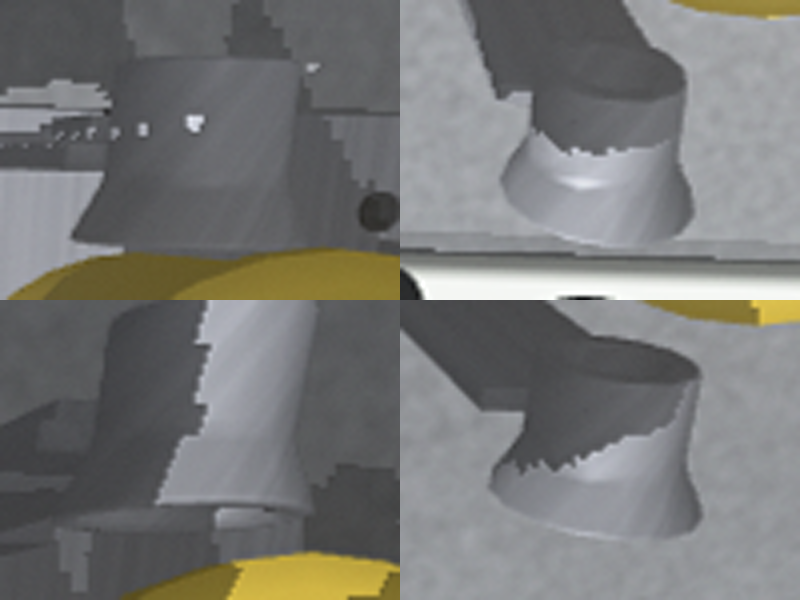

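Composite (4x): the top row shows the left and right eyes from place 1, the bottom row the same from place 2, with bush edges clear. I intersect the tangent-bisector planes of each bush across the two views.

```bash
cat > eyes.py <<'E'
from h import *
np.set_printoptions(precision=4,suppress=True)
c4,c5=[np.load(f,allow_pickle=True).item() for f in("w4.npy","w5.npy")]
E={"L":[(c4,396,67,(113,299),110),(c5,481,0,(100,310),70)],"R":[(c4,370,277,(131,284),115),(c5,439,224,(126,293),115)]}
d=np.array([0,1.,0])
for it in range(4):
    ax={}
    for k,v in E.items():
        A=[];b=[]
        for c,u0,v0,(l,r),row in v:
            ns=[]
            for e in(l,r):
                o,q=ray(c,u0+e/4,v0+row/4); n=np.cross(d,q); ns.append(n/np.linalg.norm(n))
            n=ns[0]+ns[1]; n/=np.linalg.norm(n); A.append(n);b.append(n@o); half=np.arccos(ns[0]@ns[1])/2
            ax[k+"w"]=ax.get(k+"w",[])+[(o,half)]
        y={"L":.305,"R":.152}[k]
        A.append([0,1,0]);b.append(y); ax[k]=np.linalg.solve(np.array(A),b)
    dd=ax["L"]-ax["R"]; d=np.array([dd[0],dd[1],0]); d/=np.linalg.norm(d)
for k in"LR": print(k,ax[k],"dia mm",[2e3*np.linalg.norm(np.cross(ax[k]-o,d))*np.sin(h) for o,h in ax[k+"w"]])
print("yaw deg",np.degrees(np.arctan2(-d[0],d[1])))
for c,u,v in((c4,425,337.5),(c5,496.5,283.3)): print("mouth y",plane(c,u,v,.184))
print("left outer y",plane(c4,396+53,67+14.5,.179))
E
python3 eyes.py
```

```text
L [0.5331 0.305  0.1626] dia mm [np.float64(28.3881725171599), np.float64(28.541229793630155)]
R [0.534  0.152  0.1653] dia mm [np.float64(27.691389918269664), np.float64(27.15266574083661)]
yaw deg 0.3589337502217686
mouth y [0.5335 0.1436 0.184 ]
mouth y [0.5325 0.1431 0.184 ]
left outer y [0.5279 0.3172 0.179 ]
```

The axis comes out at x ≈ 0.5335, z ≈ 0.164 and yaw ≈ 0.4°, with bush diameter 28 mm and an eye span of 174 mm (176 stated). All of it is consistent. Next I find how the rod sits in the hand from its edges in the wrist images.

```bash
cat > rod.py <<'E'
from h import *
import sys
np.set_printoptions(precision=4,suppress=True)
def edges(g,s):   # column of strongest edge near each side, line-fitted robustly
    out=[]
    gx=np.abs(cv2.Sobel(cv2.GaussianBlur(g,(3,3),0),cv2.CV_64F,1,0))
    for lo,hi in((294,308),(328,342)):
        p=[]
        for r in range(4,270,2):
            k=lo+np.argmax(gx[r,lo:hi])
            if gx[r,k]>40:
                a,b,c=gx[r,k-1:k+2]; p.append((r,k+0.5*(a-c)/(a-2*b+c+1e-9)))
        p=np.array(p,np.float32); vx,vy,x,y=cv2.fitLine(p,cv2.DIST_WELSCH,0,.01,.01).ravel()
        q=np.abs(p[:,1]-(y+(p[:,0]-x)*vy/vx))<1.2
        vx,vy,x,y=cv2.fitLine(p[q],cv2.DIST_L2,0,.01,.01).ravel(); out.append((lambda r,a=vy/vx,x=x,y=y:y+(r-x)*a)); n=q.sum()
    return out
def rodline(im,c):
    l,r=edges(im,0); o=None; pts=[]
    for row in(10,260):
        # bisecting ray, distance from the subtended half angle (12 mm tube)
        o,a=ray(c,l(row),row);_,b=ray(c,r(row),row); m=(a+b)/np.linalg.norm(a+b)
        half=np.arccos(a@b)/2; pts.append((o,m,half,l(row),r(row)))
    return pts
if __name__=="__main__":
    for f in("4","5"):
        c=np.load(f"w{f}.npy",allow_pickle=True).item(); im=cv2.imread(f"pics/w{f}.png",0)
        T=np.array(c["T"]); P=[]
        for o,m,h,l,r in rodline(im,c):
            ang=np.arccos(min(1,abs(m[2])))
            # ray lies in plane nearly containing the rod: foreshortening by the angle between ray and rod
            d=np.array([0,1.,0]); s=np.linalg.norm(np.cross(m,d)); D=.006/np.sin(h)  # perpendicular slice of the two tangent planes
            n1=np.cross(d,ray(c,l,10 if len(P)==0 else 260)[1]);n2=np.cross(d,ray(c,r,10 if len(P)==0 else 260)[1])
            hp=np.arccos(n1@n2/np.linalg.norm(n1)/np.linalg.norm(n2))/2
            P.append(o+m*(.006/np.sin(hp))/s); print(f,round(float(l),2),round(float(r),2),P[-1])
        v=P[0]-P[1]; print("yaw",np.degrees(np.arctan2(-v[0],v[1])),"pitch up",np.degrees(np.arctan2(v[2],v[1])))
E
python3 rod.py
```

```text
4 298.48 335.41 [0.449  0.3305 0.2824]
4 301.99 332.67 [0.4519 0.2437 0.285 ]
yaw 1.9174882622404157 pitch up -1.7088163459433137
5 297.93 335.53 [0.4033 0.2848 0.2856]
5 301.9 332.42 [0.4062 0.1983 0.2849]
yaw 1.8725528693493696 pitch up 0.4613061661035872
```

The rod's axis sits about 1 mm to the tool's −y side and 3.7 mm above the TCP. Its yaw equals the tool's within 0.1°, and pitch is 0 ± 1°. I go to the pre-insertion place with the tip about 4 cm right of the mouth.

```bash
python3 -m jog '[{"linear":[0,0,0],"roll":0.3},{"linear":[-0.3,0.29,0],"roll":0},{"linear":[-0.6,0.29,0],"roll":0},{"linear":[-0.8,0.29,0],"roll":0},{"linear":[-0.8,0.29,0],"roll":0},{"linear":[-0.8,0.29,0],"roll":0},{"linear":[-0.8,0.29,0],"roll":0},{"linear":[-0.8,0.29,0],"roll":0},{"linear":[-0.8,0.29,0],"roll":0},{"linear":[-0.8,0.29,0],"roll":0},{"linear":[-0.6,0.29,0],"roll":0},{"linear":[-0.44,0.29,0],"roll":0}]'
python3 -m jog '[{"linear":[0,0,0.4],"roll":0},{"linear":[0,0,0.7],"roll":0},{"linear":[0,0,0.8],"roll":0},{"linear":[0,0,0.6],"roll":0},{"linear":[0,0,0.35],"roll":0},{"linear":[0,0,0.15],"roll":0},{"linear":[0,0,0],"roll":0},{"linear":[0,0,0],"roll":0},{"linear":[0,0,0],"roll":0},{"linear":[0,0,0],"roll":0}]'
python3 - <<'E'
from h import *
q=[]
s=env.observe();print(s["position"],s["tool_rot"].round(4))
tip=s["position"]+s["tool_rot"]@np.array([.23,-.001,0])+[0,0,.0037]; m=np.array([.534,.1425,.165]); print("tip",tip)
for n in("side","top"):
    c=optics.calibration(n); im=optics.get_image(n)[:,:,::-1]; cv2.imwrite(f"pics/{n}6.png",im)
    w=((proj(c,tip)+proj(c,m))/2).round().astype(int); print(n,proj(c,tip),proj(c,m),w-[40,30])
    q.append(cv2.resize(im[w[1]-30:w[1]+30,w[0]-40:w[0]+40],(400,300),interpolation=cv2.INTER_CUBIC))
im=optics.get_image("wrist")[:,:,::-1]; cv2.imwrite("pics/w6.png",im); np.save("w6.npy",optics.calibration("wrist"),allow_pickle=True)
q.append(cv2.resize(im,(400,300)))
cv2.imwrite("pics/c6.png",np.vstack([np.hstack(q[:2]),np.hstack([q[2],0*q[2]])]))
E
```

```text
time_s: 9.47
position: [0.5373, -0.1288, 0.2807]
tool_rot: [[-0.004, 1.0, -0.0], [1.0, 0.004, -0.0], [-0.0, -0.0, -1.0]]
ft_force: [0.4, 0.7, -1.0]
grip_width: 0.0072
gripper_force: 108.2
time_s: 10.3
position: [0.5369, -0.1266, 0.1624]
tool_rot: [[-0.005, 1.0, 0.002], [1.0, 0.005, -0.001], [-0.001, 0.002, -1.0]]
ft_force: [0.1, 0.0, -1.9]
grip_width: 0.0072
gripper_force: 108.3
[ 0.53692844 -0.12659535  0.16243291] [[-5.3e-03  1.0e+00  2.0e-03]
 [ 1.0e+00  5.3e-03 -9.0e-04]
 [-9.0e-04  2.0e-03 -1.0e+00]]
tip [0.53471591 0.10339608 0.16592053]
side [321.31224533 195.48698606] [319.02624827 188.49571094] [280 162]
top [267.51880313 244.5336324 ] [249.84454461 244.96820725] [219 215]
```

View pics/c6.png

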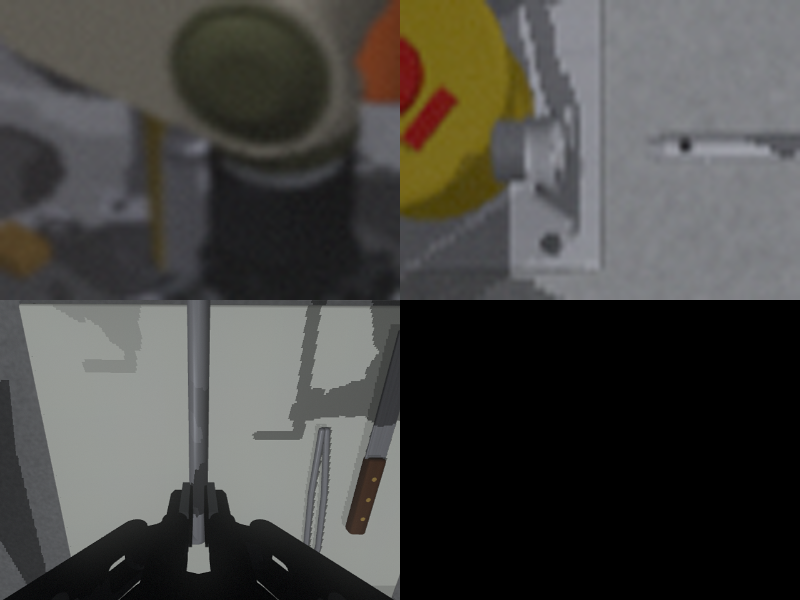

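In the top view the tip is at (269,244.2), predicted (267.5,244.5). The right bush axis is at v ≈ 245, so lateral alignment is within about 1 mm. The side view is blocked by the arm. I check the rod's pitch again from the clean wrist picture.

```bash
sed -i 's/("4","5")/("4","5","6")/' rod.py; python3 rod.py
python3 - <<'E'
from rod import *
# pitch from convergence of width over several row pairs, white board background
c=np.load("w6.npy",allow_pickle=True).item(); g=cv2.imread("pics/w6.png",0); l,r=edges(g,0)
d=np.array([-.0053,1,0]);
for row in(10,60,110,160,210,260):
    o,a=ray(c,l(row)+.0,row);_,b=ray(c,r(row),row); n1,n2=np.cross(d,a),np.cross(d,b)
    h=np.arccos(n1@n2/np.linalg.norm(n1)/np.linalg.norm(n2))/2; m=a+b; m/=np.linalg.norm(m); print(row,l(row),r(row),(o+m*.006/np.sin(h)/np.linalg.norm(np.cross(m,d))))
E
```

```text
4 298.48 335.41 [0.449  0.3305 0.2824]
4 301.99 332.67 [0.4519 0.2437 0.285 ]
yaw 1.9174882622404157 pitch up -1.7088163459433137
5 297.93 335.53 [0.4033 0.2848 0.2856]
5 301.9 332.42 [0.4062 0.1983 0.2849]
yaw 1.8725528693493696 pitch up 0.4613061661035872
6 298.66 335.88 [ 0.5352 -0.016   0.1649]
6 301.96 332.5 [ 0.5357 -0.1028  0.1658]
yaw 0.26867059885799327 pitch up -0.5731557925079798
10 298.6621 335.88354 [ 0.5352 -0.016   0.1649]
60 299.32187 335.20728 [ 0.5353 -0.0308  0.1651]
110 299.98163 334.531 [ 0.5354 -0.0467  0.1652]
160 300.6414 333.85474 [ 0.5355 -0.0639  0.1654]
210 301.30115 333.17847 [ 0.5356 -0.0825  0.1656]
260 301.9609 332.50223 [ 0.5357 -0.1028  0.1658]
```

Pitch is about −0.6°, so the tip is at roughly (0.5347, 0.103, 0.164) and the mouth at (0.534, 0.1425, 0.165). I advance gently, watching the force.

```bash
python3 -m jog '[{"linear":[0.15,-0.02,0],"roll":0},{"linear":[0.25,0,0],"roll":0},{"linear":[0.25,0,0],"roll":0},{"linear":[0.25,0,0],"roll":0},{"linear":[0.2,0,0],"roll":0},{"linear":[0.15,0,0],"roll":0},{"linear":[0,0,0],"roll":0},{"linear":[0,0,0],"roll":0},{"linear":[0,0,0],"roll":0}]'
python3 -m jog '[{"linear":[0.1,0,0],"roll":0},{"linear":[0.1,0,0],"roll":0},{"linear":[0.1,0,0],"roll":0},{"linear":[0.1,0,0],"roll":0},{"linear":[0,0,0],"roll":0},{"linear":[0,0,0],"roll":0}]'
```

```text
time_s: 11.2
position: [0.5354, -0.0766, 0.1613]
tool_rot: [[-0.005, 1.0, 0.0], [1.0, 0.005, -0.0], [-0.0, 0.0, -1.0]]
ft_force: [0.7, -0.7, -1.7]
grip_width: 0.0076
gripper_force: 108.3
time_s: 11.7
position: [0.5353, -0.0602, 0.1614]
tool_rot: [[-0.006, 1.0, 0.0], [1.0, 0.006, -0.0], [-0.0, 0.0, -1.0]]
ft_force: [0.1, -0.5, -1.1]
grip_width: 0.0073
gripper_force: 108.3
```

No contact force with the tip about 27 mm in. Continue to just before the left eye.

```bash
python3 -m jog '[{"linear":[0.15,0,0],"roll":0},{"linear":[0.25,0,0],"roll":0},{"linear":[0.3,0,0],"roll":0},{"linear":[0.3,0,0],"roll":0},{"linear":[0.3,0,0],"roll":0},{"linear":[0.3,0,0],"roll":0},{"linear":[0.3,0,0],"roll":0},{"linear":[0.3,0,0],"roll":0},{"linear":[0.2,0,0],"roll":0},{"linear":[0.1,0,0],"roll":0},{"linear":[0,0,0],"roll":0},{"linear":[0,0,0],"roll":0}]'
python3 - <<'E'
from rod import *
print(env.observe()["position"],env.observe()["ft_force"],env.observe()["wrist_torque"])
for n in("top","wrist","side"):
    c=optics.calibration(n); im=optics.get_image(n)[:,:,::-1]; cv2.imwrite(f"pics/{n}7.png",im); np.save(n+"7.npy",c,allow_pickle=True)
c=optics.calibration("top"); print(proj(c,[.533,.272,.165]),proj(c,[.5335,.152,.165]),proj(c,[.533,.305,.165]))
E
```

```text
time_s: 12.7
position: [0.5348, 0.0395, 0.1613]
tool_rot: [[-0.005, 1.0, 0.0], [1.0, 0.005, -0.0], [-0.0, 0.0, -1.0]]
ft_force: [0.8, 0.1, -1.0]
grip_width: 0.0071
gripper_force: 108.3
[0.5348 0.0395 0.1613] [ 0.8086  0.1054 -0.9517] [-0.1462 -0.0146  0.0688]
[191.2278 245.6184] [245.5385 245.2079] [176.3083 245.6693]
```

```bash
python3 -m jog '[{"linear":[0.1,0,0],"roll":0},{"linear":[0.15,0,0],"roll":0},{"linear":[0.15,0,0],"roll":0},{"linear":[0.15,0,0],"roll":0},{"linear":[0.15,0,0],"roll":0},{"linear":[0.15,0,0],"roll":0},{"linear":[0.1,0,0],"roll":0},{"linear":[0,0,0],"roll":0},{"linear":[0,0,0],"roll":0}]'
```

```text
time_s: 13.6
position: [0.5345, 0.0778, 0.1613]
tool_rot: [[-0.006, 1.0, 0.0], [1.0, 0.006, -0.0], [-0.0, 0.0, -1.0]]
ft_force: [-0.1, -0.3, -1.0]
grip_width: 0.0072
gripper_force: 108.3
```

Run:
```python
from h import *
s=env.observe(); print(s["position"],s["ft_force"],s["wrist_torque"])
im=optics.get_image("top")[:,:,::-1]; cv2.imwrite("pics/top8.png",im); w=optics.get_image("wrist")[:,:,::-1]; cv2.imwrite("pics/w8.png",w)
```

```text
[0.53452453 0.07778868 0.16131796] [-0.06384896 -0.26852979 -0.9625005 ] [-0.12342139 -0.09881627  0.02508811]
```

There's still no force with the tip well inside the left bush. Final 40 mm.

```bash
python3 -m jog '[{"linear":[0.1,0,0],"roll":0},{"linear":[0.15,0,0],"roll":0},{"linear":[0.15,0,0],"roll":0},{"linear":[0.15,0,0],"roll":0},{"linear":[0.15,0,0],"roll":0},{"linear":[0.15,0,0],"roll":0},{"linear":[0.1,0,0],"roll":0},{"linear":[0.05,0,0],"roll":0},{"linear":[0,0,0],"roll":0},{"linear":[0,0,0],"roll":0},{"linear":[0,0,0],"roll":0},{"linear":[0,0,0],"roll":0}]'
python3 - <<'E'
from h import *
im=optics.get_image("top")[:,:,::-1]; w=optics.get_image("wrist")[:,:,::-1]; cv2.imwrite("pics/top9.png",im)
a=cv2.resize(im[200:290,120:270],(600,360),interpolation=cv2.INTER_CUBIC); b=cv2.resize(w,(320,240))
o=np.zeros((600,600,3),np.uint8); o[:360]=a; o[360:,:320]=b; cv2.imwrite("pics/c9.png",o)
c=optics.calibration("top"); print(proj(c,[.533,.318,.165]),proj(c,[.533,.348,.165]))
E
```

```text
time_s: 14.7
position: [0.5344, 0.1173, 0.1613]
tool_rot: [[-0.005, 1.0, 0.0], [1.0, 0.005, -0.0], [-0.0, 0.0, -1.0]]
ft_force: [0.4, 0.5, -1.9]
grip_width: 0.0072
gripper_force: 108.3
[170.43263723 245.68936962] [156.87725557 245.73566266]
```

View pics/c9.png

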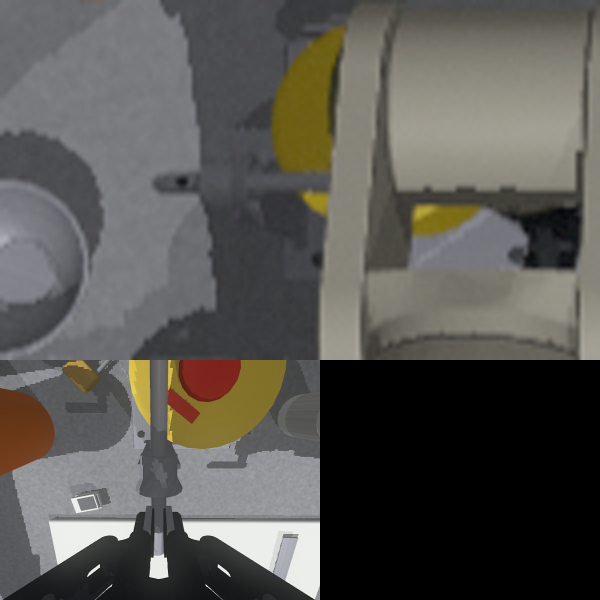

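The rod passes through both eyes. Its drilled tip (top px (158,245)) stands about 28 mm beyond the left bush end (px (171,245)), with the padlock hole clear. The bin is upright and the grip holds, so I hand in.

```bash
python3 -c "
from rig import env
print(env.close_job())"
```

```text
the job is handed in; nothing more can be done
None
```

The rod is through both eyes with about 28 mm of the drilled end standing out on the left, gripped at about 108 N and held still; the job is handed in at about 15 s, but no verdict was returned.

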